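# Fit a salvaged relay in the bench tester

### The arm

A 6-joint arm with a two-finger parallel gripper is mounted at the origin on the work surface. World frame = base frame: x ahead of the robot, y to its left, z up, the work surface at z = 0. Lengths are in m, angles in rad, forces in N, time in s.
With the tool pointing down it reaches from about 0.375 to 0.9 m from the base axis. Payload 3.1 kg.
Tool frame: the origin (TCP) lies midway between the tips of the shut fingers; the grasp point (between the pads) lies 19 mm behind it (manip.pinch_z is the distance from the TCP to the grasp point, in m); z points along the fingers, y is the line along which they close (so a half turn about z gives the same grasp; the last joint's range is limited). The gripper opens to 85 mm and grips with 20 to 120 N. Pads are 22 mm wide; open, the fingers measure 114 mm over their backs; the gripper's body (76 mm by 85 mm) begins 54 mm behind the grasp point. The pads swing forward as they close: fully open they stand 13 mm farther back than shut.
Start: joints at [-1.361, 0.527, 1.433, -0, 1.181, -0.178], TCP at [0.236, -0.579, 0.231] pointing down, gripper open.
Joint ranges: [-3.08, 3.08], [-0.75, 2.2], [0.22, 2.44], [-1.43, 4.57], [0, 2.65], [-2.85, 2.85]. Speed limits (rad/s): [2.79, 2.79, 3.14, 3.14, 3.14, 3.14].

### API

Orientations are given as a unit quaternion [x, y, z, w].
In Python, from station import manip, viewer, ticket gives the robot as it stands.
- The arm moves only by the shell command python3 -m creep 'ROWS' [FORCE]. ROWS is JSON, a list of rows, each an object with "slide": the shift along the tool's x, y, z in cm, a list of three; "angular": the turn, a rotation vector about the tool's x, y, z in rad, a list of three; "claw": the opening, from -1 (shut) to 1 (fully open). A call has 1 to 10 rows; each row shifts and turns the commanded pose from where the row before left it, along the tool's axes as they then stand; what a row does not reach is not made up. A row lasts 1/12 s, in which the tool goes at most 41.7 mm and 7.16 degrees, less where a joint would pass 70% of its speed; a pose out of reach is approached as far as the arm can. A call with a gripper value outside its range is refused whole. The fingers move at their own pace and stop on an object; FORCE is the grip in N (left out, the last holds). Time passes only in rows, so rows that do not move let the fingers close. It gives the time, the measured TCP pose, the force, the opening and the grip force at its end, in the units of the state.
- manip.sense(): the state, without advancing time (a new reading comes with each control period).
- viewer.snapshot(name): name is "side" or "top"; returns the picture (480x640x3 uint8, blue, green, red); there is no depth.
- viewer.calibration(name): a dict with "fov_y" (degrees; the focal length in pixels is half the picture's height over the tangent of half this angle, whatever the lens; pixels are square), "cx", "cy" (the principal point, pixels), "k1" (the pictures are not rectified: a ray, as slopes to the right and down, at radius r is drawn at 1 + k1 r^2 times it, then the intrinsics apply), "T" (4x4, takes a point from camera to world coordinates). Camera axes: x right, y up, looking along -z (the intrinsics and any distortion apply to the point x, -y, -z); pixel columns grow to the right and rows downward; lengths in m; the calibration is good to about 2 mm. A picture is of the moment at which its call begins. calibration takes no time and is no camera call.
- ticket.sign_off(): hands the job in; it is judged then, once.
The state is a dict: "t": time; "q": joint angles; "qd": joint speeds; "tau": joint torques, N m; "tcp_pos": TCP position; "tool_rot": TCP orientation; "force": force on the tool from outside, world axes, zero at the start; "ft_torque": the same for the moment, N m; "finger_gap": opening from 0.0 (shut) to 1.0 (fully open); "gripper_force": force on a finger pad.
Only numpy, scipy, OpenCV 4.12 (cv2) and the standard library are available. Lean on these libraries where they do the work, as an engineer would, in place of code of your own. Each camera call takes 0.05 s, during which the arm holds its last target. There are 200 camera calls.

### The job

Get the orange relay ready for testing: first turn the voltage knob on the blue supply fully anticlockwise to zero, before anything goes into the tester. Then set the orange relay upright and fully home in the empty socket of the grey tester, lowering it in rather than letting it fall from a height, and swing the tester's locking lever shut over it until it stops. Leave the grey relay, the jar and the screwdriver where they are.

Things in the scene. Friction and masses are not known exactly. Their poses are not given: they have to be found in the camera images.
- tester: relay tester, fixed to the bench: grey steel box 150 (x) x 110 (y) x 45 mm high with a black socket block 74 (x) x 66 (y) x 24 mm in the middle of its top (block top 69 mm above the bench). Origin: centre of the underside; z up. On its -x half are a red and a green lamp, at its +x side stands the steel lever post.
- pocket (a point): centre of the floor of the socket's rectangular pocket, 53 mm above the bench; axes as the tester's. The pocket is 44 (x) x 34 (y) mm, 16 mm deep, with a 3 mm bevel round its mouth; open at the top.
- relay_orange: the relay to fit: upright block 40 (x) x 30 (y) x 56 mm high, orange cover on a black base, 90 g, stands loose on the bench. Origin: centre of its underside; z up. In the pocket its x lies along the tester's x, either way round; home, its top is 109 mm above the bench and 40 mm of it stands out of the socket.
- lever (a joint): locking lever, rad: 0 = shut, at its stop, straight over the pocket (pointing to the tester's -x); grows as it swings open level towards the tester's +y (clockwise from above), to 2.3. Starts at 1.4 or more; slight friction, stays where left. A level aluminium bar 12 wide x 8 mm thick, underside 111 mm above the bench (2 mm over a relay that is home), reaching 100 mm from the pivot.
- lever_pivot (a point): the lever's vertical pivot axis, on a steel post of 14 mm diameter, 50 mm from the pocket's centre towards the tester's +x; at mid-thickness of the lever bar, 115 mm above the bench.
- lever_handle (a point): middle of the red upright handle pin on the lever's end: 14 mm diameter, 20 mm high, standing on the bar (from 119 to 139 mm above the bench; this point at 129 mm), 92 mm from the pivot axis. Its -x axis points away from the pivot along the lever.
- supply: voltage supply, fixed to the bench: blue box 130 (x) x 120 (y) x 50 mm high with a white top plate, tick marks round a black knob in the middle of its top; the red tick, on its -x side, is zero. Origin: centre of the underside.
- knob (a joint): the knob, rad: 0 = fully anticlockwise (end stop, zero volts), grows clockwise seen from above to 4.7. At 0 its grip bar lies along the supply's x. It starts between 0.7 and 1.4. Slight friction.
- knob_grip (a point): on the knob's vertical axis at the height to grip, 87 mm above the bench (7 mm below the bar's top). The knob is a black disc of 44 mm diameter, its top 64 mm above the bench, with an upright grip bar 42 long (this point's x) x 14 wide (y), its top at 94 mm; a white line marks the bar's -x half.
- relay_grey: bystander: a relay of the same shape with a grey cover, 40 x 30 x 56 mm. Origin: centre of its underside.
- jar: bystander: jar of small parts, 64 mm diameter, 85 mm high. Origin: centre of its underside.
- screwdriver: bystander: screwdriver with yellow handle, 200 mm long along x, handle to -x, 26 mm thick. Origin: under its middle, on the bench.
Things that resemble listed ones, but are neither listed nor needed, are in the scene too. Of the things that look like the relay_orange, take the one that is farthest to the robot's left at the start.

How it is judged:
By the outcome, as a careful person would: the job done as asked, in the order asked, and still so for the second after the job is handed in, with the robot touching nothing.
It also fails if it takes over 64 s, if anything falls off the work surface, if the arm or the gripper's body presses on something with over 40 N, if the wrist force passes 120 N, or if a joint passes its speed limit or range.

## Working session

There is one attempt and no reset: what is moved stays moved. The work goes in short steps, Python scripts to look and compute and a shell command to move; the robot and the scene stay as the last step left them, time stands still between calls to the robot, and variables do not carry over. Pictures are saved under pics/ and viewed, at most 10 in all, crops included, and the job is handed in when it is done.

```bash
ls; mkdir -p pics
python3 - <<'E'
from station import manip, viewer
import cv2, numpy as np
for n in ("side","top"):
    cv2.imwrite(f"pics/{n}0.png",viewer.snapshot(n)); c=viewer.calibration(n); print(n,{k:(np.round(v,4).tolist()) for k,v in c.items()})
print(manip.sense(), manip.pinch_z)
E
```

```text
pics
side {'fov_y': 44.7643, 'cx': 319.8429, 'cy': 242.078, 'k1': -0.1154, 'T': [[-0.9089, 0.3001, -0.2894, 0.2565], [-0.4169, -0.6601, 0.6249, 0.6415], [-0.0035, 0.6886, 0.7251, 0.8927], [0.0, 0.0, 0.0, 1.0]]}
top {'fov_y': 56.4563, 'cx': 320.5262, 'cy': 245.6612, 'k1': -0.0122, 'T': [[0.014, 0.9964, -0.0837, 0.5312], [-0.9995, 0.0115, -0.0297, -0.0495], [-0.0286, 0.0841, 0.996, 0.9802], [0.0, 0.0, 0.0, 1.0]]}
{'t': 0.1, 'q': array([-1.36152999e+00,  5.28394049e-01,  1.43380781e+00,  1.28345994e-05,
        1.18145890e+00, -1.78505657e-01]), 'qd': array([ 0.00047955, -0.00183455, -0.00356843, -0.00019557, -0.00065952,
       -0.00065689]), 'tau': array([-1.16852341e-03, -4.43304563e+01, -1.78586304e+01, -2.57857437e-04,
        3.91297144e-03, -3.74277164e-06]), 'tcp_pos': array([ 0.23621335, -0.57791072,  0.230408  ]), 'tool_rot': array([ 9.81262863e-01,  1.92671028e-01, -9.96967610e-06, -1.03402353e-03]), 'force': array([-0.25374935,  0.28664563,  0.32347844]), 'ft_torque': array([-0.03514066,  0.00307019,  0.00401743]), 'gripper_force': 0.0, 'finger_gap': 0.9989287356811964} 0.0187
```

View pics/side0.png

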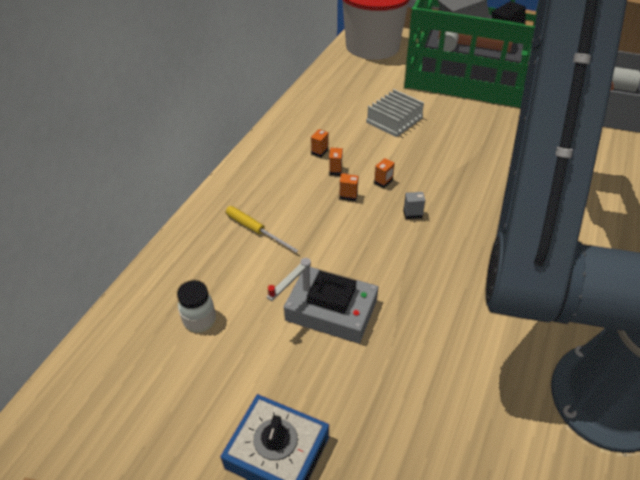

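View pics/top0.png

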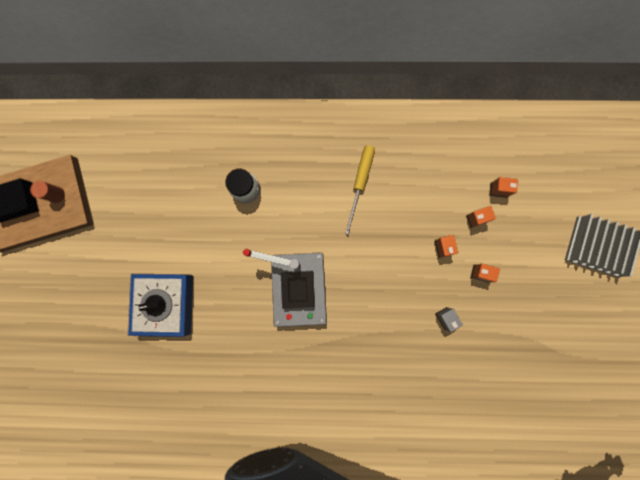

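The side view shows the relays at the upper middle, the tester at (330,300) and the supply at (275,440). In the top view, the orange candidates are at (507,186), (484,215), (448,246) and (487,273). The red cylinder at (40,190) on the brown board isn't a relay. Farthest left (largest y, leftmost in the top view) is (448,246). I'll check that one in a close crop and start measuring.

```bash
cat > h.py <<'E'
import cv2, numpy as np
from station import manip, viewer
C={n:viewer.calibration(n) for n in("side","top")}
def cam(n):
    c=C[n]; f=240/np.tan(np.radians(c["fov_y"])/2)
    return np.array([[f,0,c["cx"]],[0,f,c["cy"]],[0,0,1]]),np.array([c["k1"],0,0,0.]),np.array(c["T"])
def ray(n,p):
    K,d,T=cam(n); u=cv2.undistortPoints(np.array(p,float).reshape(-1,1,2),K,d)[:,0]
    D=np.c_[u[:,0],-u[:,1],-np.ones(len(u))]@T[:3,:3].T
    return T[:3,3],D
def plane(n,p,z):
    o,D=ray(n,p); return (o+D*((z-o[2])/D[:,2])[:,None])
def tri(ps,pt):
    (o1,a),(o2,b)=ray("side",[ps]),ray("top",[pt]); a=a[0];b=b[0]
    s=np.linalg.lstsq(np.c_[a,-b],o2-o1,rcond=None)[0]
    p,q=o1+s[0]*a,o2+s[1]*b; return (p+q)/2,np.linalg.norm(p-q)
def proj(n,P):
    K,d,T=cam(n); X=(np.atleast_2d(P)-T[:3,3])@T[:3,:3]
    return cv2.projectPoints(X*[1,-1,-1],np.zeros(3),np.zeros(3),K,d)[0][:,0]
def rgn(im,lo,hi,minA=10):
    m=cv2.inRange(cv2.cvtColor(im,cv2.COLOR_BGR2HSV),lo,hi)
    k,l,s,c=cv2.connectedComponentsWithStats(m)
    return [(c[i].round(1).tolist(),int(s[i,4]),(l==i)) for i in range(1,k) if s[i,4]>=minA]
E
python3 - <<'E'
from h import *
t=cv2.imread("pics/top0.png");s=cv2.imread("pics/side0.png")
def crop(im,x,y,w,h,f): return cv2.resize(im[y:y+h,x:x+w],None,fx=f,fy=f,interpolation=cv2.INTER_CUBIC)
a=np.hstack([crop(t,420,225,60,50,6.66),crop(s,310,160,60,50,6.66)])[:, :798]
cv2.imwrite("pics/relay.png",a)
b=np.hstack([crop(t,235,235,100,100,4),crop(s,260,245,125,100,3.2)[:400] if 0 else cv2.copyMakeBorder(crop(s,260,245,125,100,3.2),0,80,0,0,0)])
cv2.imwrite("pics/tester.png",b)
c=np.hstack([crop(t,120,260,80,80,5),crop(s,215,390,120,90,3.33)[:300]if 0 else cv2.resize(s[390:480,215:335],(400,300),interpolation=2)[0:300] if 0 else cv2.copyMakeBorder(cv2.resize(s[390:480,215:335],(400,300),interpolation=2),0,100,0,0,0)])
cv2.imwrite("pics/supply.png",c)
for n,im in(("top",t),("side",s)):
    for nm,lo,hi in(("orange",(4,150,90),(14,255,255)),("red",(0,150,90),(3,255,255)),("red2",(172,150,90),(180,255,255)),("blue",(100,150,60),(120,255,255))):
        for r in rgn(im,lo,hi,8):print(n,nm,r[0],r[1],plane(n,[r[0]],.056).round(3)[0,:2])
E
```

```text
top orange [506.3, 184.5] 258 [ 0.741 -0.407]
top orange [38.9, 189.0] 256 [0.724 0.585]
top orange [484.5, 214.8] 253 [ 0.677 -0.361]
top orange [448.3, 244.6] 259 [ 0.614 -0.285]
top orange [245.2, 251.9] 16 [0.594 0.135]
top orange [488.9, 272.6] 266 [ 0.558 -0.367]
top red [246.6, 252.1] 27 [0.594 0.132]
top red [288.2, 316.2] 20 [0.463 0.042]
top blue [163.6, 304.2] 488 [0.483 0.302]
side orange [318.6, 140.7] 272 [ 0.732 -0.381]
side orange [335.0, 158.8] 252 [ 0.669 -0.334]
side orange [382.7, 170.0] 269 [ 0.555 -0.341]
side orange [347.8, 184.8] 349 [ 0.607 -0.262]
side orange [269.7, 288.0] 15 [0.626 0.065]
side red [375.8, 2.7] 358 [ 0.882 -1.166]
side red [271.1, 289.7] 37 [0.622 0.067]
side red [355.8, 312.3] 18 [0.46  0.051]
side blue [340.0, 16.5] 100 [ 0.949 -1.018]
side blue [496.4, 2.7] 112 [ 0.512 -1.355]
side blue [527.9, 2.9] 121 [ 0.412 -1.408]
side blue [271.6, 452.2] 927 [0.476 0.344]
```

View pics/relay.png

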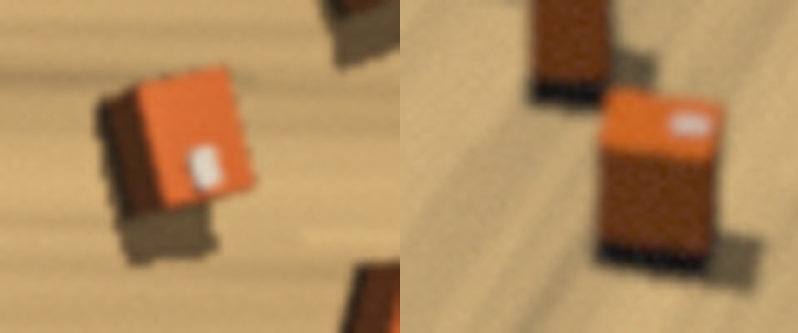

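View pics/tester.png

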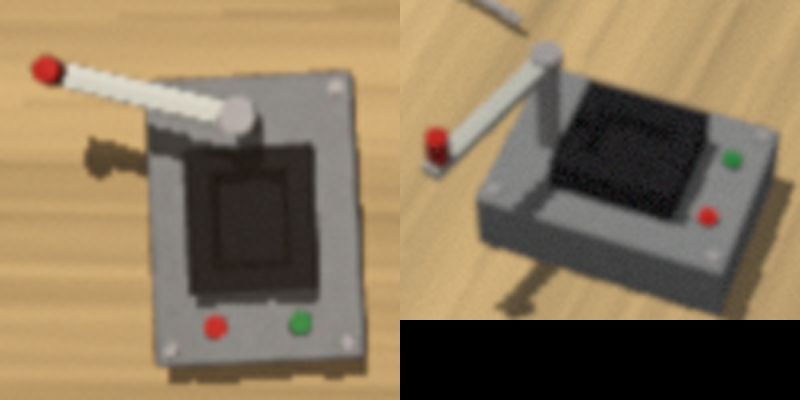

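View pics/supply.png

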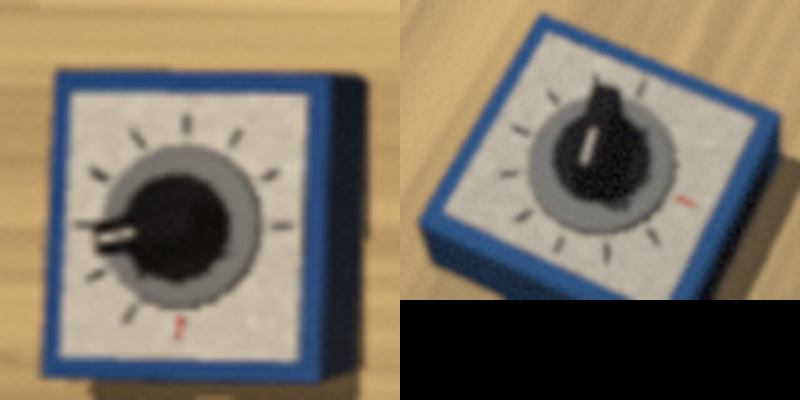

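Relay crop: the candidate at top (448,246) / side (348,185) is a full-size relay standing upright, with its long side roughly along image-vertical. In the tester crop, the socket is empty, the lever points left to the red pin at (246,252), and the lamps are on the -x side (image down). In the supply crop, the knob's white line points left and the red tick is below it. Next I'll refine the corners and triangulate.

```bash
cat > m.py <<'E'
from h import *
t=cv2.imread("pics/top0.png");s=cv2.imread("pics/side0.png")
def sub(im,p,w=3):
    g=cv2.cvtColor(im,cv2.COLOR_BGR2GRAY); p=np.array(p,np.float32).reshape(-1,1,2)
    return cv2.cornerSubPix(g,p.copy(),(w,w),(-1,-1),(3,40,.01))[:,0]
def T(p,f,x,y): return np.array(p)/f+[x,y]-0.5+0.5/f
P={}
P["relay"]=(T([(138,90),(225,66),(255,187),(168,208)],6.66,420,225),None)
P["box"]=(T([(147,80),(352,72),(362,355),(158,365)],4,235,235),T([(80,200),(165,72),(375,130),(322,275)],3.2,260,245)) # (+x+y),(+x-y),(-x-y),(-x+y)
P["block"]=(T([(184,147),(313,145),(318,290),(190,296)],4,235,235),T([(152,187),(193,83),(308,115),(272,216)],3.2,260,245))
P["pocketmouth"]=(T([(210,168),(290,168),(292,266),(212,268)],4,235,235),None)
P["supply"]=(T([(57,70),(330,72),(322,380),(42,378)],5,120,260),T([(22,222),(142,15),(378,117)],3.33,215,390))
if __name__=="__main__":
  for k,(a,b) in P.items():
    A=sub(t,a); print(k,"top",a.round(1).tolist(),A.round(1).tolist())
    if b is not None:
        B=sub(s,b); print("  side",b.round(1).tolist(),B.round(1).tolist())
        for i in range(len(b)):
            p,e=tri(B[i],A[i]); p2,e2=tri(b[i],a[i]); print("   ",p.round(4),round(e,4),"raw",p2.round(4),round(e2,4))
  for n,im in(("top",t),("side",s)):
    for lo,hi,nm in(((5,150,170),(16,255,255),"orangeTop"),):
      for c,A,m in rgn(im,lo,hi,30):
        h=cv2.convexHull(np.argwhere(m)[:,::-1].astype(np.int32)); M=cv2.moments(h); print(n,nm,(round(M["m10"]/M["m00"],2),round(M["m01"]/M["m00"],2)),A,cv2.minAreaRect(h))
  for n,im in(("top",t),("side",s)):
    hs=cv2.cvtColor(im,cv2.COLOR_BGR2HSV); m=(((hs[...,0]<8)|(hs[...,0]>172))&(hs[...,1]>130)&(hs[...,2]>60)).astype(np.uint8)
    k,l,st,c=cv2.connectedComponentsWithStats(m)
    print(n,[(c[i].round(1).tolist(),st[i].tolist()) for i in range(1,k) if 8<st[i,4]<90])
E
python3 m.py
```

```text
relay top [[440.3, 238.1], [453.4, 234.5], [457.9, 252.7], [444.8, 255.8]] [[440.0, 237.10000610351562], [453.3999938964844, 234.10000610351562], [458.20001220703125, 252.60000610351562], [444.5, 255.10000610351562]]
box top [[271.4, 254.6], [322.6, 252.6], [325.1, 323.4], [274.1, 325.9]] [[272.5, 255.39999389648438], [321.79998779296875, 252.10000610351562], [326.3999938964844, 322.5], [274.1000061035156, 325.8999938964844]]
  side [[284.7, 307.2], [311.2, 267.2], [376.8, 285.3], [360.3, 330.6]] [[283.20001220703125, 307.5], [311.20001220703125, 267.20001220703125], [378.3999938964844, 286.0], [360.3999938964844, 330.0]]
    [0.5898 0.0809 0.0354] 0.0025 raw [0.5888 0.0819 0.0386] 0.0027
    [ 0.5912 -0.0264  0.0365] 0.0119 raw [ 0.5911 -0.0279  0.0349] 0.0103
    [ 0.4495 -0.0361  0.0386] 0.0007 raw [ 0.4498 -0.0329  0.0442] 0.0029
    [0.4415 0.0729 0.0415] 0.0006 raw [0.4415 0.0731 0.0401] 0.0007
block top [[280.6, 271.4], [312.9, 270.9], [314.1, 307.1], [282.1, 308.6]] [[280.6000061035156, 271.3999938964844], [312.70001220703125, 270.5], [314.1000061035156, 309.6000061035156], [
[... 1913 characters left out ...]
7265625), (18.675243377685547, 14.067066192626953), 14.03624439239502)
side orangeTop (318.79, 134.15) 88 ((318.75, 134.25001525878906), (8.485280990600586, 14.849242210388184), 45.0)
side orangeTop (335.68, 152.38) 98 ((336.0, 152.5), (12.0, 9.0), 0.0)
side orangeTop (384.54, 163.82) 104 ((384.3941345214844, 163.87648010253906), (9.870336532592773, 15.510527610778809), 49.398704528808594)
side orangeTop (348.65, 178.09) 113 ((348.8538818359375, 178.1692352294922), (17.86100196838379, 8.062257766723633), 7.125016689300537)
top [([246.4, 252.0], [243, 249, 8, 7, 41]), ([288.4, 316.2], [286, 314, 6, 6, 26])]
side [([271.1, 289.7], [268, 285, 7, 11, 59]), ([356.0, 312.3], [354, 310, 5, 5, 22])]
```

Run:
```python
from m import *
print("relay",tri((348.65,178.09),(449.09,244.69)))
A=sub(t,P["relay"][0]); W=plane("top",A,.056); print("relay plane top",W.mean(0),"side",plane("side",[(348.65,178.09)],.056)); e=(W[0]+W[1]-W[2]-W[3])[:2]; print("long axis ang",np.arctan2(e[1],e[0]), np.linalg.norm(e)/2)
e=(W[0]+W[3]-W[1]-W[2])[:2]; print("short ang",np.arctan2(e[1],e[0]), np.linalg.norm(e)/2)
for k,z in(("box",.045),("block",.069),("pocketmouth",.069),("supply",.05)):
    a,b=P[k]; W=plane("top",a,z); print(k,"top ctr",W.mean(0).round(4), "x ang",np.arctan2(*( (W[0]+W[1]-W[2]-W[3])[[1,0]])).round(4),"y ang",np.arctan2(*( (W[0]+W[3]-W[1]-W[2])[[1,0]])).round(4),"size",np.linalg.norm(W[0]-W[3]).round(4),np.linalg.norm(W[0]-W[1]).round(4))
    if b is not None:
        W=plane("side",b,z); print("   side ctr",(W.mean(0) if len(W)==4 else (W[0]+W[2])/2).round(4),"x ang",np.arctan2(*(W[1]-W[2])[[1,0]]).round(4),"y",np.arctan2(*(W[0]-W[1])[[1,0]]).round(4))
H=(271.1,289.7),(246.2,252.0); print("handle",tri(*H),"lamp",tri((356,312.3),(288.4,316.2)))
pv=(T([(146,48)],3.2,260,245)[0],T([(237,115)],4,235,235)[0]); print("pivot",tri(*pv),plane("top",[pv[1]],.12))
# knob white line (top): ends, z~.094 ; tip
w=T([(98,237),(135,234)],5,120,260); W=plane("top",w,.094); print("line",W.round(4))
d=T([(178,227)],5,120,260); print("disc ctr",plane("top",d,.064), "tick",plane("top",T([(180,328)],5,120,260),.05))
w2=T([(592,127),(583,165)]-np.array([400,0]),3.33,215,390); print("line side",plane("side",w2,.094))
```

```text
relay (array([ 0.61482762, -0.28768874,  0.05245794]), np.float64(0.001223201940834573))
relay plane top [ 0.61393258 -0.28687906  0.056     ] side [[ 0.61387986 -0.28353861  0.056     ]]
long axis ang 0.23830618237459453 0.038726426901712845
short ang 1.7815713858187308 0.028571757939312388
box top ctr [0.5187 0.0235 0.045 ] x ang 0.0553 y ang 1.6289 size 0.1484 0.1079
   side ctr [0.5147 0.0272 0.045 ] x ang 0.077 y 1.544
block top ctr [0.5179 0.0234 0.069 ] x ang 0.0559 y ang 1.6161 size 0.0755 0.0659
   side ctr [0.5144 0.0338 0.069 ] x ang 0.0752 y 1.71
pocketmouth top ctr [0.5189 0.0235 0.069 ] x ang 0.0386 y ang 1.5976 size 0.0507 0.0408
supply top ctr [0.4821 0.3184 0.05  ] x ang 0.0057 y ang 1.5802 size 0.1283 0.1165
   side ctr [0.4805 0.3223 0.05  ] x ang -0.0078 y 1.5799
handle (array([0.5890854 , 0.11824777, 0.1301535 ]), np.float64(0.0006272951887852073)) lamp (array([0.46229241, 0.04308271, 0.04571554]), np.float64(0.0005880550533614717))
pivot (array([0.56906682, 0.02707503, 0.12222087]), np.float64(0.0011936696670183042)) [[0.56861066 0.02704325 0.12      ]]
line [[0.4787 0.337  0.094 ]
 [0.4801 0.322  0.094 ]]
disc ctr [[0.48157874 0.31677408 0.064     ]] tick [[0.43905921 0.31968482 0.05      ]]
line side [[0.48223392 0.3232565  0.094     ]
 [0.4775057  0.34078092 0.094     ]]
```

```bash
python3 -m creep '[{"slide":[3.04,-2.45,0],"angular":[0,0,0],"claw":0},{"slide":[3.04,-2.45,0],"angular":[0,0,0],"claw":0},{"slide":[3.04,-2.45,0],"angular":[0,0,0],"claw":0},{"slide":[3.04,-2.45,0],"angular":[0,0,0],"claw":0},{"slide":[3.04,-2.45,0],"angular":[0,0,0],"claw":0},{"slide":[3.04,-2.45,0],"angular":[0,0,0],"claw":0},{"slide":[3.04,-2.45,0],"angular":[0,0,0],"claw":0},{"slide":[3.04,-2.45,0],"angular":[0,0,0],"claw":0},{"slide":[3.04,-2.45,0],"angular":[0,0,0],"claw":0},{"slide":[3.04,-2.45,0],"angular":[0,0,0],"claw":0}]'
python3 -m creep '[{"slide":[3.04,-2.45,0],"angular":[0,0,0],"claw":0},{"slide":[3.04,-2.45,0],"angular":[0,0,0],"claw":0},{"slide":[3.04,-2.45,0],"angular":[0,0,0],"claw":0},{"slide":[3.04,-2.45,0],"angular":[0,0,0],"claw":0},{"slide":[1.29,-3.58,0],"angular":[0,0,0],"claw":0},{"slide":[1.29,-3.58,0],"angular":[0,0,0],"claw":0},{"slide":[1.29,-3.58,0],"angular":[0,0,0],"claw":0},{"slide":[1.29,-3.58,0],"angular":[0,0,0],"claw":0},{"slide":[1.29,-3.58,0],"angular":[0,0,0],"claw":0},{"slide":[1.29,-3.58,0],"angular":[0,0,0],"claw":0}]'
python3 -m creep '[{"slide":[1.29,-3.58,0],"angular":[0,0,0],"claw":0},{"slide":[1.29,-3.58,0],"angular":[0,0,0],"claw":0},{"slide":[1.29,-3.58,0],"angular":[0,0,0],"claw":0},{"slide":[1.29,-3.58,0],"angular":[0,0,0],"claw":0},{"slide":[1.29,-3.58,0],"angular":[0,0,0],"claw":0},{"slide":[0,0,0],"angular":[0,0,-0.124],"claw":0},{"slide":[0,0,0],"angular":[0,0,-0.124],"claw":0},{"slide":[0,0,0],"angular":[0,0,-0.124],"claw":0},{"slide":[0,0,0],"angular":[0,0,-0.124],"claw":0},{"slide":[0,0,0],"angular":[0,0,-0.124],"claw":0}]'
python3 -m creep '[{"slide":[0,0,0],"angular":[0,0,-0.124],"claw":0},{"slide":[0,0,0],"angular":[0,0,-0.124],"claw":0},{"slide":[0,0,0],"angular":[0,0,-0.124],"claw":0},{"slide":[0,0,0],"angular":[0,0,-0.124],"claw":0},{"slide":[0,0,0],"angular":[0,0,-0.124],"claw":0},{"slide":[0,0,0],"angular":[0,0,-0.12],"claw":0},{"slide":[0,0,0],"angular":[0,0,0],"claw":0},{"slide":[0,0,0],"angular":[0,0,0],"claw":0}]'
python3 - <<'E'
from station import manip;import numpy as np
s=manip.sense();q=s["tool_rot"];tx=2*np.arctan2(q[1],q[0]);print(s["t"],s["tcp_pos"],q,"tool x ang",tx,"phi",tx-np.pi/2,s["q"])
E
```

```text
t: 0.93
tcp_pos: [0.4255, -0.2349, 0.2311]
tool_rot: [0.981, 0.193, -0.0, -0.0]
force: [-0.2, -0.4, -0.4]
finger_gap: 0.5
gripper_force: 0.0
t: 1.77
tcp_pos: [0.4904, 0.1299, 0.2311]
tool_rot: [0.981, 0.193, -0.0, -0.0]
force: [0.5, -0.4, 0.6]
finger_gap: 0.504
gripper_force: 0.0
t: 2.6
tcp_pos: [0.4826, 0.3182, 0.2308]
tool_rot: [0.874, 0.486, -0.001, -0.0]
force: [-0.1, -0.2, 0.3]
finger_gap: 0.501
gripper_force: 0.0
t: 3.27
tcp_pos: [0.4829, 0.318, 0.2309]
tool_rot: [0.643, 0.766, -0.0, -0.0]
force: [0.2, 0.1, -0.1]
finger_gap: 0.5
gripper_force: 0.0
3.2667 [0.48285708 0.31803398 0.23094892] [ 6.43035312e-01  7.65836420e-01 -3.47271463e-04 -2.10311275e-04] tool x ang 1.744682321419129 phi 0.17388599462423238 [3.89226486e-01 4.65027915e-01 1.55245367e+00 5.52412950e-05
 1.12492152e+00 2.15316648e-01]
```

```bash
python3 -m creep '[{"slide":[0,0,3.5],"angular":[0,0,0],"claw":0},{"slide":[0,0,3.5],"angular":[0,0,0],"claw":0},{"slide":[0,0,3.5],"angular":[0,0,0],"claw":0},{"slide":[0,0,3],"angular":[0,0,0],"claw":0},{"slide":[0,0,1.6],"angular":[0,0,0],"claw":0},{"slide":[0,0,0.8],"angular":[0,0,0],"claw":0},{"slide":[0,0,0],"angular":[0,0,0],"claw":0},{"slide":[0,0,0],"angular":[0,0,0],"claw":0}]' 40
python3 - <<'E'
from h import *
s=viewer.snapshot("side");t=viewer.snapshot("top")
a=np.hstack([cv2.resize(t[250:350,100:200],(400,400),interpolation=2),cv2.resize(s[340:480,190:330],(400,400),interpolation=2)])
cv2.imwrite("pics/grip.png",a)
E
```

```text
t: 3.93
tcp_pos: [0.4835, 0.3183, 0.0726]
tool_rot: [0.642, 0.766, 0.0, 0.0]
force: [-0.5, -1.0, 0.6]
finger_gap: 0.498
gripper_force: 0.0
```

View pics/grip.png

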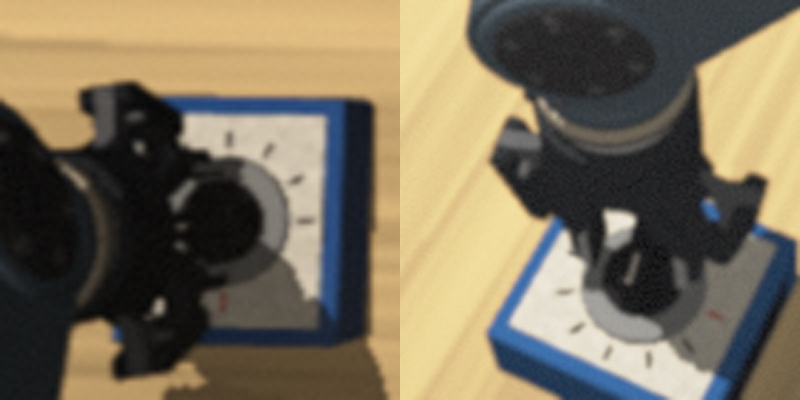

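The fingers straddle the knob bar (white line at about (630,265) in the right-hand crop) and the pads are clear on both sides. I'll close and turn it anticlockwise.

```bash
python3 -m creep '[{"slide":[0,0,0],"angular":[0,0,0],"claw":-1},{"slide":[0,0,0],"angular":[0,0,0],"claw":-1},{"slide":[0,0,0],"angular":[0,0,0],"claw":-1},{"slide":[0,0,0],"angular":[0,0,0],"claw":-1},{"slide":[0,0,0],"angular":[0,0,0],"claw":-1},{"slide":[0,0,0],"angular":[0,0,0],"claw":-1}]' 40
python3 - <<'E'
from station import manip
s=manip.sense();print(s["ft_torque"],s["finger_gap"],s["gripper_force"])
E
```

```text
t: 4.53
tcp_pos: [0.4826, 0.3183, 0.0737]
tool_rot: [0.642, 0.767, 0.0, -0.0]
force: [-2.1, -0.9, 5.5]
finger_gap: 0.155
gripper_force: 40.1
[-0.07249485  0.39348093 -0.04778578] 0.15548503137330205 40.11925756931305
```

```bash
python3 -m creep '[{"slide":[0,0,0],"angular":[0,0,-0.12],"claw":-1},{"slide":[0,0,0],"angular":[0,0,-0.12],"claw":-1},{"slide":[0,0,0],"angular":[0,0,-0.12],"claw":-1},{"slide":[0,0,0],"angular":[0,0,-0.12],"claw":-1},{"slide":[0,0,0],"angular":[0,0,-0.12],"claw":-1},{"slide":[0,0,0],"angular":[0,0,-0.12],"claw":-1},{"slide":[0,0,0],"angular":[0,0,-0.12],"claw":-1},{"slide":[0,0,0],"angular":[0,0,-0.12],"claw":-1},{"slide":[0,0,0],"angular":[0,0,-0.12],"claw":-1},{"slide":[0,0,0],"angular":[0,0,-0.12],"claw":-1}]'
cat > st.py <<'E'
from station import manip;import numpy as np
s=manip.sense();q=s["tool_rot"];tx=2*np.arctan2(q[1],q[0]);print(s["t"],s["tcp_pos"].round(4),"tool x ang",round(tx,4),"F",s["force"].round(1),"M",s["ft_torque"].round(2),"gap",round(s["finger_gap"],3),s["gripper_force"],"q6",s["q"][5].round(2))
E
python3 st.py
python3 -m creep '[{"slide":[0,0,0],"angular":[0,0,-0.06],"claw":-1},{"slide":[0,0,0],"angular":[0,0,-0.06],"claw":-1},{"slide":[0,0,0],"angular":[0,0,-0.04],"claw":-1},{"slide":[0,0,0],"angular":[0,0,0],"claw":-1},{"slide":[0,0,0],"angular":[0,0,0],"claw":-1}]'; python3 st.py
```

```text
t: 5.37
tcp_pos: [0.4841, 0.3198, 0.0737]
tool_rot: [0.094, 0.996, 0.002, 0.001]
force: [-1.0, 4.0, 1.8]
finger_gap: 0.155
gripper_force: 39.6
5.3667 [0.4841 0.3198 0.0737] tool x ang 2.9523 F [-1.   4.   1.8] M [ 0.75  0.14 -0.06] gap 0.155 39.64999437332153 q6 -0.99
t: 5.78
tcp_pos: [0.4842, 0.3201, 0.0737]
tool_rot: [0.018, 1.0, 0.002, 0.002]
force: [-0.4, 5.5, 2.8]
finger_gap: 0.153
gripper_force: 39.8
5.7833 [0.4842 0.3201 0.0737] tool x ang 3.1063 F [-0.4  5.5  2.8] M [0.91 0.1  0.03] gap 0.153 39.7785884141922 q6 -1.15
```

```bash
python3 -m creep '[{"slide":[0,0,0],"angular":[0,0,-0.03],"claw":-1},{"slide":[0,0,0],"angular":[0,0,-0.03],"claw":-1},{"slide":[0,0,0],"angular":[0,0,0],"claw":-1},{"slide":[0,0,0],"angular":[0,0,0],"claw":-1}]'; python3 st.py
python3 -m creep '[{"slide":[0,0,0],"angular":[0,0,-0.03],"claw":-1},{"slide":[0,0,0],"angular":[0,0,-0.03],"claw":-1},{"slide":[0,0,0],"angular":[0,0,0],"claw":-1},{"slide":[0,0,0],"angular":[0,0,0],"claw":-1}]'; python3 st.py
```

```text
t: 6.12
tcp_pos: [0.4842, 0.3201, 0.0738]
tool_rot: [-0.01, 1.0, 0.002, 0.002]
force: [-0.7, 6.0, 3.8]
finger_gap: 0.151
gripper_force: 41.2
6.1167 [0.4842 0.3201 0.0738] tool x ang 3.1618 F [-0.7  6.   3.8] M [ 0.95  0.21 -0.88] gap 0.151 41.204516887664795 q6 -1.2
t: 6.45
tcp_pos: [0.4845, 0.3201, 0.0738]
tool_rot: [-0.039, 0.999, 0.003, 0.002]
force: [-1.3, 5.5, 5.0]
finger_gap: 0.156
gripper_force: 63.6
6.45 [0.4845 0.3201 0.0738] tool x ang 3.219 F [-1.3  5.5  5. ] M [ 0.88  0.12 -1.39] gap 0.156 63.56866953894496 q6 -1.26
```

The stop is reached: the wrist moment climbs with no further knob motion. Open, rise, check the knob.

```bash
python3 -m creep '[{"slide":[0,0,0],"angular":[0,0,0],"claw":0},{"slide":[0,0,0],"angular":[0,0,0],"claw":0},{"slide":[0,0,0],"angular":[0,0,0],"claw":0},{"slide":[0,0,0],"angular":[0,0,0],"claw":0},{"slide":[0,0,-2.5],"angular":[0,0,0],"claw":0},{"slide":[0,0,-3.3],"angular":[0,0,0],"claw":0.3},{"slide":[0,0,-3.3],"angular":[0,0,0],"claw":0.3},{"slide":[0,0,-3.3],"angular":[0,0,0],"claw":0.3},{"slide":[0,0,-3.3],"angular":[0,0,-0.07],"claw":0.3},{"slide":[0,0,0],"angular":[0,0,-0.07],"claw":0.3}]' 40
python3 -m creep '[{"slide":[0.02,-3.87,0],"angular":[0,0,0],"claw":0.3},{"slide":[0.02,-3.87,0],"angular":[0,0,0],"claw":0.3},{"slide":[0.02,-3.87,0],"angular":[0,0,0],"claw":0.3},{"slide":[0.02,-3.87,0],"angular":[0,0,0],"claw":0.3},{"slide":[0.02,-3.87,0],"angular":[0,0,0],"claw":0.3},{"slide":[0.02,-3.87,0],"angular":[0,0,0],"claw":0.3},{"slide":[0.02,-3.87,0],"angular":[0,0,0],"claw":0.3},{"slide":[0.02,-3.87,0],"angular":[0,0,0],"claw":0.3}]'
python3 -m creep '[{"slide":[0.02,-3.87,0],"angular":[0,0,0],"claw":0.3},{"slide":[0.02,-3.87,0],"angular":[0,0,0],"claw":0.3},{"slide":[0.02,-3.87,0],"angular":[0,0,0],"claw":0.3},{"slide":[0.02,-3.87,0],"angular":[0,0,0],"claw":0.3},{"slide":[0.02,-3.87,0],"angular":[0,0,0],"claw":0.3},{"slide":[0.02,-3.87,0],"angular":[0,0,0],"claw":0.3},{"slide":[0.02,-3.87,0],"angular":[0,0,0],"claw":0.3},{"slide":[0.02,-3.87,0],"angular":[0,0,0],"claw":0.3},{"slide":[0,0,0],"angular":[0,0,0],"claw":0.3}]'; python3 st.py
python3 - <<'E'
from h import *
s=viewer.snapshot("side");t=viewer.snapshot("top");cv2.imwrite("pics/s2.png",s);cv2.imwrite("pics/t2.png",t)
k=np.vstack([cv2.resize(t[260:340,120:200],(300,300),interpolation=2),cv2.resize(s[390:480,215:305],(300,300),interpolation=2)])
a=np.hstack([cv2.resize(s[90:270,240:390],(500,600),interpolation=2),k]); cv2.imwrite("pics/k2.png",a)
E
```

```text
t: 7.28
tcp_pos: [0.4868, 0.3195, 0.2362]
tool_rot: [-0.115, 0.993, 0.002, 0.006]
force: [1.1, 0.3, -0.1]
finger_gap: 0.65
gripper_force: 0.0
t: 7.95
tcp_pos: [0.5505, 0.014, 0.2291]
tool_rot: [-0.113, 0.994, -0.0, -0.001]
force: [0.1, 0.3, 0.9]
finger_gap: 0.652
gripper_force: 0.0
t: 8.7
tcp_pos: [0.6195, -0.2946, 0.2287]
tool_rot: [-0.11, 0.994, -0.003, 0.001]
force: [0.8, 0.4, -0.1]
finger_gap: 0.649
gripper_force: 0.0
8.7 [ 0.6195 -0.2946  0.2287] tool x ang 3.3618 F [ 0.8  0.4 -0.1] M [-0.    0.01  0.01] gap 0.649 0.0 q6 -2.39
```

View pics/k2.png

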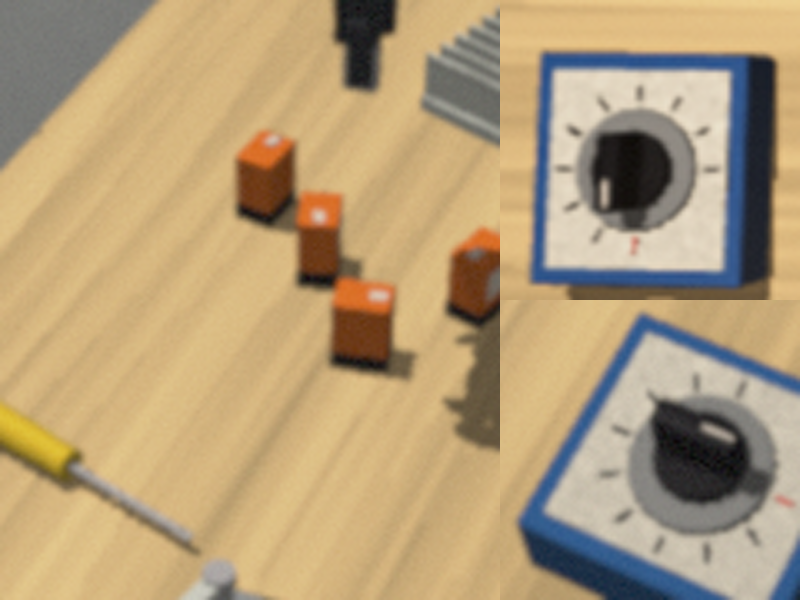

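The knob's bar lies along the supply's x with the white line towards the red tick at (634,245), so it's at zero. The target relay, at (363,325) in this crop, is unmoved. I'll descend on it.

```bash
python3 -m creep '[{"slide":[0.1,0.5,3],"angular":[0,0,0],"claw":0.3},{"slide":[0.09,0.47,3.5],"angular":[0,0,0],"claw":0.3},{"slide":[0,0,3.5],"angular":[0,0,0],"claw":0.3},{"slide":[0,0,2.5],"angular":[0,0,0],"claw":0.3},{"slide":[0,0,0],"angular":[0,0,0],"claw":0.3},{"slide":[0,0,0],"angular":[0,0,0],"claw":0.3}]'; python3 st.py
```

```text
t: 9.3
tcp_pos: [0.6136, -0.2748, 0.103]
tool_rot: [-0.114, 0.994, 0.002, -0.002]
force: [-0.2, -0.2, 1.0]
finger_gap: 0.651
gripper_force: 0.0
9.3 [ 0.6136 -0.2748  0.103 ] tool x ang 3.3692 F [-0.2 -0.2  1. ] M [ 0.02  0.   -0.  ] gap 0.651 0.0 q6 -2.39
```

```bash
python3 -m creep '[{"slide":[0,0,0],"angular":[0,0,0],"claw":0.3},{"slide":[0,0,0],"angular":[0,0,0],"claw":0.3},{"slide":[0,0,0],"angular":[0,0,0],"claw":0.3}]'; python3 st.py
```

```text
t: 9.55
tcp_pos: [0.6162, -0.2776, 0.1069]
tool_rot: [-0.113, 0.994, -0.001, 0.002]
force: [0.7, -0.1, -0.6]
finger_gap: 0.652
gripper_force: 0.0
9.55 [ 0.6162 -0.2776  0.1069] tool x ang 3.3681 F [ 0.7 -0.1 -0.6] M [ 0.04 -0.06 -0.02] gap 0.652 0.0 q6 -2.39
```

```bash
python3 -m creep '[{"slide":[0.12,-0.35,0.8],"angular":[0,0,0],"claw":0.3},{"slide":[0.1,-0.4,1.5],"angular":[0,0,0],"claw":0.3},{"slide":[0,0,1.5],"angular":[0,0,0],"claw":0.3},{"slide":[0,0,1.0],"angular":[0,0,0],"claw":0.3},{"slide":[0,0,0],"angular":[0,0,0],"claw":0.3},{"slide":[0,0,0],"angular":[0,0,0],"claw":0.3},{"slide":[0,0,0],"angular":[0,0,0],"claw":0.3},{"slide":[0,0,0],"angular":[0,0,0],"claw":0.3}]'; python3 st.py
python3 - <<'E'
from h import *
t=viewer.snapshot("top");s=viewer.snapshot("side")
a=np.hstack([cv2.resize(t[200:290,400:490],(400,400),interpolation=2),cv2.resize(s[110:230,290:410],(400,400),interpolation=2)]); cv2.imwrite("pics/g3.png",a)
E
```

```text
t: 10.22
tcp_pos: [0.6149, -0.2852, 0.057]
tool_rot: [-0.113, 0.994, -0.0, 0.001]
force: [-0.1, -0.5, 0.6]
finger_gap: 0.649
gripper_force: 0.0
10.2167 [ 0.6149 -0.2852  0.057 ] tool x ang 3.3678 F [-0.1 -0.5  0.6] M [-0.06  0.01  0.  ] gap 0.649 0.0 q6 -2.4
```

View pics/g3.png

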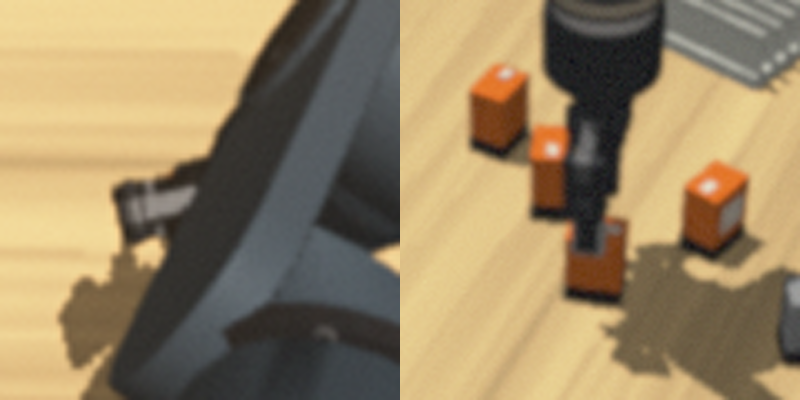

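The near finger sits in front of the relay's wide face, about centred at (590,240), and the neighbours are clear. I'll descend the rest of the way and grip.

```bash
python3 -m creep '[{"slide":[0,0,0.8],"angular":[0,0,0],"claw":0.3},{"slide":[0,0,1.2],"angular":[0,0,0],"claw":0.3},{"slide":[0,0,0.9],"angular":[0,0,0],"claw":0.3},{"slide":[0,0,0.4],"angular":[0,0,0],"claw":0.3},{"slide":[0,0,0],"angular":[0,0,0],"claw":0.3},{"slide":[0,0,0],"angular":[0,0,0],"claw":-0.1},{"slide":[0,0,0],"angular":[0,0,0],"claw":-0.2},{"slide":[0,0,0],"angular":[0,0,0],"claw":-0.3},{"slide":[0,0,0],"angular":[0,0,0],"claw":-0.5},{"slide":[0,0,0],"angular":[0,0,0],"claw":-0.7}]' 30
python3 -m creep '[{"slide":[0,0,0],"angular":[0,0,0],"claw":-1},{"slide":[0,0,0],"angular":[0,0,0],"claw":-1},{"slide":[0,0,0],"angular":[0,0,0],"claw":-1}]' 30; python3 st.py
```

```text
t: 11.15
tcp_pos: [0.6147, -0.285, 0.0238]
tool_rot: [-0.113, 0.994, -0.0, 0.0]
force: [0.1, -0.6, -0.3]
finger_gap: 0.344
gripper_force: 29.8
t: 11.4
tcp_pos: [0.6147, -0.2851, 0.0238]
tool_rot: [-0.113, 0.994, -0.0, 0.0]
force: [-1.0, -1.0, 2.3]
finger_gap: 0.342
gripper_force: 30.0
11.4 [ 0.6147 -0.2851  0.0238] tool x ang 3.3678 F [-1.  -1.   2.3] M [-0.04  0.   -0.03] gap 0.342 29.96527522802353 q6 -2.4
```

```bash
python3 -m creep '[{"slide":[0,0,-1],"angular":[0,0,0],"claw":-1},{"slide":[0,0,-2.5],"angular":[0,0,0],"claw":-1},{"slide":[0,0,-3.5],"angular":[0,0,0],"claw":-1},{"slide":[0,0,-3.5],"angular":[0,0,0.044],"claw":-1},{"slide":[0,0,-3.5],"angular":[0,0,0.044],"claw":-1},{"slide":[0,0,-2.5],"angular":[0,0,0.044],"claw":-1},{"slide":[0,0,-1],"angular":[0,0,0.044],"claw":-1}]' 40
python3 -m creep '[{"slide":[0.38,1.5,0],"angular":[0,0,0],"claw":-1},{"slide":[0.76,3,0],"angular":[0,0,0],"claw":-1},{"slide":[0.96,3.8,0],"angular":[0,0,0],"claw":-1},{"slide":[0.96,3.8,0],"angular":[0,0,0],"claw":-1},{"slide":[0.96,3.8,0],"angular":[0,0,0],"claw":-1},{"slide":[0.96,3.8,0],"angular":[0,0,0],"claw":-1},{"slide":[0.96,3.8,0],"angular":[0,0,0],"claw":-1},{"slide":[0.96,3.8,0],"angular":[0,0,0],"claw":-1},{"slide":[0.66,2.6,0],"angular":[0,0,0],"claw":-1},{"slide":[0.38,1.5,0],"angular":[0,0,0],"claw":-1}]'
python3 -m creep '[{"slide":[0,0,0],"angular":[0,0,0],"claw":-1},{"slide":[0,0,0],"angular":[0,0,0],"claw":-1},{"slide":[0,0,0],"angular":[0,0,0],"claw":-1},{"slide":[0,0,0],"angular":[0,0,0],"claw":-1},{"slide":[0,0,0],"angular":[0,0,0],"claw":-1},{"slide":[0,0,0],"angular":[0,0,0],"claw":-1}]'; python3 st.py
```

```text
t: 11.98
tcp_pos: [0.6162, -0.2857, 0.204]
tool_rot: [-0.024, 1.0, -0.002, 0.003]
force: [0.3, 0.5, -1.3]
finger_gap: 0.344
gripper_force: 39.6
t: 12.82
tcp_pos: [0.5166, 0.0283, 0.1986]
tool_rot: [-0.026, 1.0, 0.001, -0.001]
force: [0.7, -0.2, -1.7]
finger_gap: 0.341
gripper_force: 39.8
t: 13.32
tcp_pos: [0.5197, 0.0238, 0.1982]
tool_rot: [-0.024, 1.0, -0.0, 0.0]
force: [-0.6, -0.2, -1.5]
finger_gap: 0.344
gripper_force: 39.8
13.3167 [0.5197 0.0238 0.1982] tool x ang 3.1902 F [-0.6 -0.2 -1.5] M [ 0.05  0.06 -0.03] gap 0.344 39.79914844036102 q6 -1.79
```

```bash
python3 -m creep '[{"slide":[0,0,1],"angular":[0,0,0],"claw":-1},{"slide":[0,0,2],"angular":[0,0,0],"claw":-1},{"slide":[0,0,2.5],"angular":[0,0,0],"claw":-1},{"slide":[0,0,2],"angular":[0,0,0],"claw":-1},{"slide":[0,0,1.2],"angular":[0,0,0],"claw":-1},{"slide":[0,0,0.6],"angular":[0,0,0],"claw":-1},{"slide":[0,0,0],"angular":[0,0,0],"claw":-1},{"slide":[0,0,0],"angular":[0,0,0],"claw":-1},{"slide":[0,0,0],"angular":[0,0,0],"claw":-1},{"slide":[0,0,0],"angular":[0,0,0],"claw":-1}]'; python3 st.py
python3 - <<'E'
from h import *
t=viewer.snapshot("top");s=viewer.snapshot("side");cv2.imwrite("pics/s4.png",s)
a=np.hstack([cv2.resize(t[230:340,240:350],(220,220),interpolation=2),cv2.resize(s[220:340,265:385],(580,580),interpolation=2)[:220*0+580]]) if 0 else cv2.resize(s[235:325,275:395],(800,600),interpolation=2)
cv2.imwrite("pics/c4.png",a)
E
```

```text
t: 14.15
tcp_pos: [0.5201, 0.0247, 0.1062]
tool_rot: [-0.025, 1.0, -0.0, 0.001]
force: [-0.2, -0.6, -0.9]
finger_gap: 0.347
gripper_force: 39.8
14.15 [0.5201 0.0247 0.1062] tool x ang 3.1918 F [-0.2 -0.6 -0.9] M [-0.02 -0.05  0.04] gap 0.347 39.768497943878174 q6 -1.79
```

View pics/c4.png

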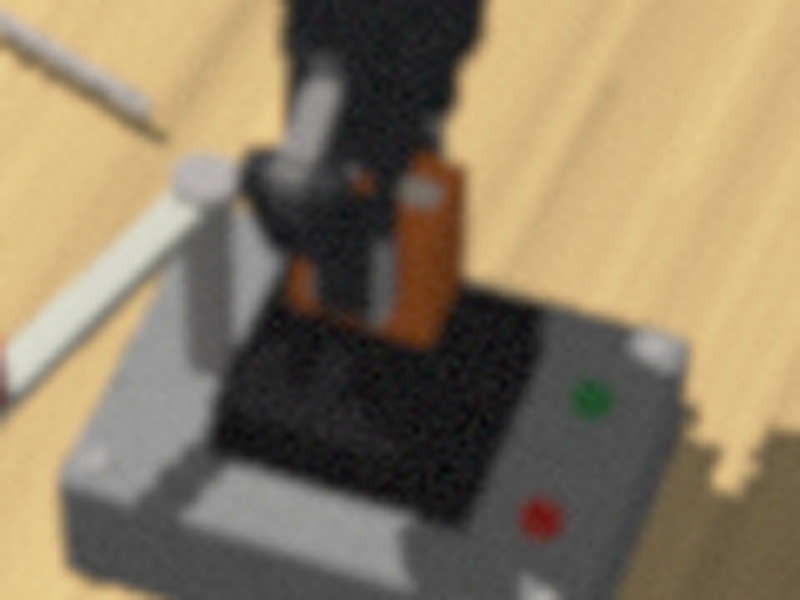

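The relay hangs upright above the block. Its lower orange corner is at (428,350) and its top-right corner at (462,165). I'll compare the side-view residuals of relay and tester for alignment.

Run:
```python
from h import *
c=lambda p: np.array(p)/6.667+[275,235]-.42
th=.05;ex=np.array([np.cos(th),np.sin(th),0]);ey=np.array([-ex[1],ex[0],0])
P=np.array([.5201,.0247,0]); z0=.1062-.0238
pts={"relay -x-y top":(P-.02*ex-.015*ey+[0,0,z0+.056],(463,160)),
"relay -x-y obot?":(P-.02*ex-.015*ey+[0,0,z0+.01],(462,290)),
"relay -x+y h8":(P-.02*ex+.015*ey+[0,0,z0+.008],(428,350)),
"relay -x+y h12":(P-.02*ex+.015*ey+[0,0,z0+.012],(428,350)),
"relay +x+y h8":(P+.02*ex+.015*ey+[0,0,z0+.008],(288,305)),
"relay +x+y h12":(P+.02*ex+.015*ey+[0,0,z0+.012],(288,305))}
Q=np.array([.5195,.0245,0])
for nm,sx,sy,w,d,z,px in(("box--",-1,-1,.075,.055,.045,(690,345)),("box++",1,1,.075,.055,.045,(62,487)),("blk-+",-1,1,.037,.033,.069,(458,525-50)),("blk--",-1,-1,.037,.033,.069,(548,315)),("blk-+base",-1,1,.037,.033,.045,(458,525)),("blk++base",1,1,.037,.033,.045,(218,452))):
    pts[nm]=(Q+sx*w*ex+sy*d*ey+[0,0,z],px)
for k,(X,px) in pts.items(): print(k,"obs-pred px",(c(px)-proj("side",X)[0]).round(2))
# px per mm
b=proj("side",[[.52,.025,.09],[.53,.025,.09],[.52,.035,.09],[.52,.025,.1]]);print((b[1:]-b[0])/10)
```

```text
relay -x-y top obs-pred px [-1.33  0.16]
relay -x-y obot? obs-pred px [-0.75  2.55]
relay -x+y h8 obs-pred px [ 0.03 -1.25]
relay -x+y h12 obs-pred px [-0.02  0.18]
relay +x+y h8 obs-pred px [ 0.04 -1.57]
relay +x+y h12 obs-pred px [ 0.05 -0.13]
box-- obs-pred px [-1.02  1.38]
box++ obs-pred px [1.82 2.66]
blk-+ obs-pred px [-1.02 -0.28]
blk-- obs-pred px [0.11 2.41]
blk-+base obs-pred px [-0.65 -0.89]
blk++base obs-pred px [1.33 0.2 ]
[[-0.50907767 -0.17709299]
 [-0.22736096  0.39277089]
 [ 0.00606542 -0.36073614]]
```

```bash
python3 -m creep '[{"slide":[0.1,0.1,0.5],"angular":[0,0,0],"claw":-1},{"slide":[0,0,0.5],"angular":[0,0,0],"claw":-1},{"slide":[0,0,0.3],"angular":[0,0,0],"claw":-1},{"slide":[0,0,0],"angular":[0,0,0],"claw":-1},{"slide":[0,0,0],"angular":[0,0,0],"claw":-1},{"slide":[0,0,0],"angular":[0,0,0],"claw":-1}]'; python3 st.py
python3 -m creep '[{"slide":[0,0,0.2],"angular":[0,0,0],"claw":-1},{"slide":[0,0,0.2],"angular":[0,0,0],"claw":-1},{"slide":[0,0,0],"angular":[0,0,0],"claw":-1},{"slide":[0,0,0],"angular":[0,0,0],"claw":-1}]'; python3 st.py
```

```text
t: 14.75
tcp_pos: [0.5182, 0.0258, 0.0922]
tool_rot: [-0.025, 1.0, 0.0, -0.0]
force: [0.5, 0.1, -1.0]
finger_gap: 0.345
gripper_force: 39.8
14.75 [0.5182 0.0258 0.0922] tool x ang 3.1918 F [ 0.5  0.1 -1. ] M [ 0.03 -0.05 -0.02] gap 0.345 39.76617515087128 q6 -1.79
t: 15.08
tcp_pos: [0.5181, 0.0258, 0.0882]
tool_rot: [-0.025, 1.0, 0.0, -0.0]
force: [0.9, -0.9, -1.4]
finger_gap: 0.345
gripper_force: 39.8
15.0833 [0.5181 0.0258 0.0882] tool x ang 3.1918 F [ 0.9 -0.9 -1.4] M [-0.03 -0.06 -0.02] gap 0.345 39.76652383804321 q6 -1.79
```

```bash
python3 -m creep '[{"slide":[0,0,0.2],"angular":[0,0,0],"claw":-1},{"slide":[0,0,0.2],"angular":[0,0,0],"claw":-1},{"slide":[0,0,0.2],"angular":[0,0,0],"claw":-1},{"slide":[0,0,0.2],"angular":[0,0,0],"claw":-1},{"slide":[0,0,0],"angular":[0,0,0],"claw":-1},{"slide":[0,0,0],"angular":[0,0,0],"claw":-1}]'; python3 st.py
```

```text
t: 15.58
tcp_pos: [0.5181, 0.0258, 0.0801]
tool_rot: [-0.025, 1.0, 0.0, -0.0]
force: [0.4, -0.4, -2.7]
finger_gap: 0.348
gripper_force: 39.8
15.5833 [0.5181 0.0258 0.0801] tool x ang 3.1919 F [ 0.4 -0.4 -2.7] M [ 0.04 -0.03  0.05] gap 0.348 39.76644694805145 q6 -1.79
```

```bash
python3 -m creep '[{"slide":[0,0,0.15],"angular":[0,0,0],"claw":-1},{"slide":[0,0,0.15],"angular":[0,0,0],"claw":-1},{"slide":[0,0,0.1],"angular":[0,0,0],"claw":-1},{"slide":[0,0,0],"angular":[0,0,0],"claw":-1},{"slide":[0,0,0],"angular":[0,0,0],"claw":-1}]'; python3 st.py
```

```text
t: 16.0
tcp_pos: [0.5183, 0.0258, 0.0768]
tool_rot: [-0.025, 1.0, -0.0, 0.0]
force: [-1.1, -0.2, 4.0]
finger_gap: 0.346
gripper_force: 40.2
16.0 [0.5183 0.0258 0.0768] tool x ang 3.1919 F [-1.1 -0.2  4. ] M [0.07 0.24 0.02] gap 0.346 40.2249813079834 q6 -1.79
```

Contact with the pocket floor came exactly at the expected height, so the relay is home. Release, rise, move over to the lever pin.

```bash
python3 -m creep '[{"slide":[0,0,0],"angular":[0,0,0],"claw":-0.25},{"slide":[0,0,0],"angular":[0,0,0],"claw":-0.1},{"slide":[0,0,0],"angular":[0,0,0],"claw":0.1},{"slide":[0,0,0],"angular":[0,0,0],"claw":0.1},{"slide":[0,0,0],"angular":[0,0,0],"claw":0.1},{"slide":[0,0,-1],"angular":[0,0,0],"claw":0.1},{"slide":[0,0,-2.5],"angular":[0,0,0],"claw":0.1},{"slide":[0,0,-3.5],"angular":[0,0,0],"claw":0},{"slide":[0,0,-3],"angular":[0,0,0],"claw":0},{"slide":[0,0,-1.8],"angular":[0,0,0],"claw":0}]'
python3 -m creep '[{"slide":[-1.5,1.7,0],"angular":[0,0,0],"claw":0},{"slide":[-2.3,2.7,0],"angular":[0,0,0],"claw":0},{"slide":[-2.3,2.7,0],"angular":[0,0,0],"claw":0},{"slide":[-1.45,1.73,0],"angular":[0,0,0],"claw":0},{"slide":[0,0,0],"angular":[0,0,0.123],"claw":0},{"slide":[0,0,0],"angular":[0,0,0.123],"claw":0},{"slide":[0,0,0],"angular":[0,0,0.123],"claw":0},{"slide":[0,0,0],"angular":[0,0,0.123],"claw":0},{"slide":[0,0,0],"angular":[0,0,0.123],"claw":0},{"slide":[0,0,0],"angular":[0,0,0.123],"claw":0}]'
python3 -m creep '[{"slide":[0,0,0],"angular":[0,0,0.123],"claw":0},{"slide":[0,0,0],"angular":[0,0,0.123],"claw":0},{"slide":[0,0,0],"angular":[0,0,0.123],"claw":0},{"slide":[0,0,0],"angular":[0,0,0.123],"claw":0},{"slide":[0,0,0],"angular":[0,0,0.123],"claw":0},{"slide":[0,0,0],"angular":[0,0,0.123],"claw":0},{"slide":[0,0,0],"angular":[0,0,0.123],"claw":0},{"slide":[0,0,0],"angular":[0,0,0.123],"claw":0},{"slide":[0,0,0],"angular":[0,0,0.123],"claw":0},{"slide":[0,0,0],"angular":[0,0,0],"claw":0}]'
python3 -m creep '[{"slide":[0,0,0],"angular":[0,0,0],"claw":0},{"slide":[0,0,0],"angular":[0,0,0],"claw":0},{"slide":[0,0,0],"angular":[0,0,0],"claw":0}]'; python3 st.py
python3 - <<'E'
from h import *
t=viewer.snapshot("top");s=viewer.snapshot("side")
a=np.hstack([cv2.resize(t[220:340,220:340],(400,400),interpolation=2),cv2.resize(s[220:340,260:380],(400,400),interpolation=2)]); cv2.imwrite("pics/h5.png",a)
E
```

```text
t: 16.83
tcp_pos: [0.5196, 0.0256, 0.198]
tool_rot: [-0.025, 1.0, -0.0, 0.002]
force: [-0.1, 0.8, -0.4]
finger_gap: 0.498
gripper_force: 0.0
t: 17.67
tcp_pos: [0.589, 0.1179, 0.195]
tool_rot: [0.34, 0.94, 0.0, 0.0]
force: [-0.9, -0.5, 0.2]
finger_gap: 0.501
gripper_force: 0.0
t: 18.5
tcp_pos: [0.5891, 0.1178, 0.195]
tool_rot: [0.782, 0.623, 0.0, 0.0]
force: [-0.7, 0.7, 0.8]
finger_gap: 0.497
gripper_force: 0.0
t: 18.75
tcp_pos: [0.5892, 0.1177, 0.1945]
tool_rot: [0.781, 0.624, 0.0, 0.0]
force: [0.0, -0.7, -0.0]
finger_gap: 0.5
gripper_force: 0.0
18.75 [0.5892 0.1177 0.1945] tool x ang 1.3486 F [ 0.  -0.7 -0. ] M [-0.01  0.02 -0.03] gap 0.5 0.0 q6 0.23
```

View pics/h5.png

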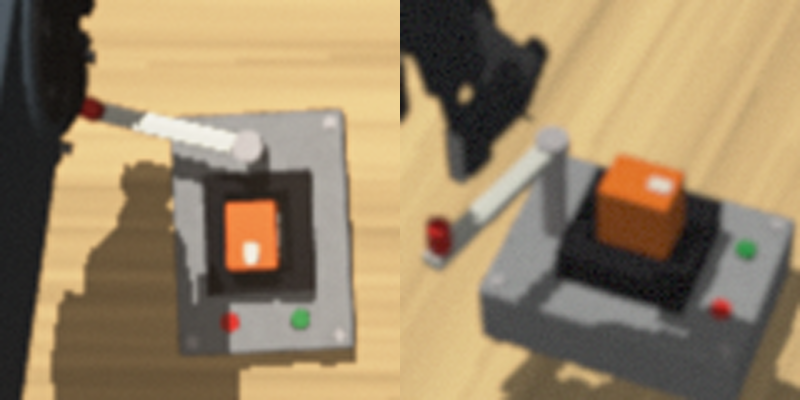

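The relay sits square and upright in the socket: (250,235) in the left crop, (640,205) in the right. The pin is at (92,108) / (438,237), under the gripper. I'll descend, narrow the fingers round the pin and sweep it shut.

```bash
python3 -m creep '[{"slide":[0,0,1],"angular":[0,0,0],"claw":0},{"slide":[0,0,2.2],"angular":[0,0,0],"claw":0},{"slide":[0,0,2],"angular":[0,0,0],"claw":0},{"slide":[0,0,1.2],"angular":[0,0,0],"claw":0},{"slide":[0,0,0.6],"angular":[0,0,0],"claw":0},{"slide":[0,0,0],"angular":[0,0,0],"claw":-0.4},{"slide":[0,0,0],"angular":[0,0,0],"claw":-0.4},{"slide":[0,0,0],"angular":[0,0,0],"claw":-0.4},{"slide":[0,0,0],"angular":[0,0,0],"claw":-0.4}]' 20; python3 st.py
python3 -m creep '[{"slide":[-0.02,-0.55,0],"angular":[0,0,-0.06],"claw":-0.4},{"slide":[-0.07,-1.1,0],"angular":[0,0,-0.12],"claw":-0.4},{"slide":[-0.07,-1.1,0],"angular":[0,0,-0.12],"claw":-0.4},{"slide":[-0.07,-1.1,0],"angular":[0,0,-0.12],"claw":-0.4},{"slide":[0,0,0],"angular":[0,0,0],"claw":-0.4}]'; python3 st.py
```

```text
t: 19.6
tcp_pos: [0.5901, 0.1178, 0.1253]
tool_rot: [0.782, 0.624, 0.001, 0.001]
force: [-0.1, 0.8, -0.1]
finger_gap: 0.3
gripper_force: 0.0
19.6 [0.5901 0.1178 0.1253] tool x ang 1.3469 F [-0.1  0.8 -0.1] M [-0.01 -0.03  0.  ] gap 0.3 0.0 q6 0.24
t: 20.02
tcp_pos: [0.5491, 0.1182, 0.1251]
tool_rot: [0.634, 0.774, -0.0, -0.0]
force: [0.2, -0.6, 1.5]
finger_gap: 0.301
gripper_force: 0.0
20.0167 [0.5491 0.1182 0.1251] tool x ang 1.7691 F [ 0.2 -0.6  1.5] M [-0.02  0.02  0.02] gap 0.301 0.0 q6 -0.19
```

```bash
python3 -m creep '[{"slide":[-0.07,-1.1,0],"angular":[0,0,-0.12],"claw":-0.4},{"slide":[-0.07,-1.1,0],"angular":[0,0,-0.12],"claw":-0.4},{"slide":[-0.07,-1.1,0],"angular":[0,0,-0.12],"claw":-0.4},{"slide":[-0.07,-1.1,0],"angular":[0,0,-0.12],"claw":-0.4},{"slide":[-0.07,-1.1,0],"angular":[0,0,-0.12],"claw":-0.4},{"slide":[-0.07,-1.1,0],"angular":[0,0,-0.12],"claw":-0.4},{"slide":[-0.07,-1.1,0],"angular":[0,0,-0.12],"claw":-0.4},{"slide":[-0.07,-1.1,0],"angular":[0,0,-0.12],"claw":-0.4},{"slide":[-0.07,-1.1,0],"angular":[0,0,-0.12],"claw":-0.4},{"slide":[0,0,0],"angular":[0,0,0],"claw":-0.4}]'; python3 st.py
python3 - <<'E'
from h import *
s=viewer.snapshot("side")
for r in rgn(s,(0,150,60),(8,255,255),8): print(r[0],r[1])
print(proj("side",[[.568-.0919,.0237,.129]]))
E
```

```text
t: 20.85
tcp_pos: [0.4816, 0.0532, 0.1249]
tool_rot: [0.148, 0.989, -0.0, 0.001]
force: [-0.7, -0.2, 0.0]
finger_gap: 0.297
gripper_force: 0.0
20.85 [0.4816 0.0532 0.1249] tool x ang 2.8445 F [-0.7 -0.2  0. ] M [-0.02 -0.03 -0.01] gap 0.297 0.0 q6 -1.39
[376.6, 3.6] 478
[347.1, 284.9] 8
[355.9, 312.6] 20
[[355.05450842 272.38401832]]
```

```bash
python3 -m creep '[{"slide":[-0.05,-1.1,0],"angular":[0,0,-0.12],"claw":-0.4},{"slide":[-0.03,-0.74,0],"angular":[0,0,-0.08],"claw":-0.4},{"slide":[-0.02,-0.46,0],"angular":[0,0,-0.05],"claw":-0.4},{"slide":[0,0,0],"angular":[0,0,0],"claw":-0.4},{"slide":[0,0,0],"angular":[0,0,0],"claw":-0.4}]'; python3 st.py
python3 -m creep '[{"slide":[0,-0.3,0],"angular":[0,0,-0.03],"claw":-0.4},{"slide":[0,-0.3,0],"angular":[0,0,-0.03],"claw":-0.4},{"slide":[0,0,0],"angular":[0,0,0],"claw":-0.4},{"slide":[0,0,0],"angular":[0,0,0],"claw":-0.4}]'; python3 st.py
```

```text
t: 21.32
tcp_pos: [0.4781, 0.032, 0.1246]
tool_rot: [0.025, 1.0, -0.0, 0.001]
force: [-0.7, 0.1, -0.2]
finger_gap: 0.303
gripper_force: 0.0
21.3167 [0.4781 0.032  0.1246] tool x ang 3.0922 F [-0.7  0.1 -0.2] M [ 0.02 -0.04 -0.02] gap 0.303 0.0 q6 -1.69
t: 21.65
tcp_pos: [0.4773, 0.0262, 0.1244]
tool_rot: [-0.006, 1.0, 0.0, 0.0]
force: [-0.1, 0.2, -0.2]
finger_gap: 0.298
gripper_force: 0.0
21.65 [0.4773 0.0262 0.1244] tool x ang 3.1543 F [-0.1  0.2 -0.2] M [-0.03 -0.01 -0.03] gap 0.298 0.0 q6 -1.76
```

```bash
python3 -m creep '[{"slide":[0,-0.3,0],"angular":[0,0,-0.03],"claw":-0.4},{"slide":[0,-0.3,0],"angular":[0,0,0],"claw":-0.4},{"slide":[0,0,0],"angular":[0,0,0],"claw":-0.4},{"slide":[0,0,0],"angular":[0,0,0],"claw":-0.4}]'; python3 st.py
python3 -m creep '[{"slide":[0,-0.15,0],"angular":[0,0,0],"claw":-0.4},{"slide":[0,-0.15,0],"angular":[0,0,0],"claw":-0.4},{"slide":[0,0,0],"angular":[0,0,0],"claw":-0.4},{"slide":[0,0,0],"angular":[0,0,0],"claw":-0.4}]'; python3 st.py
```

```text
t: 21.98
tcp_pos: [0.4773, 0.0199, 0.1243]
tool_rot: [-0.022, 1.0, -0.0, 0.0]
force: [0.5, 0.1, 0.3]
finger_gap: 0.3
gripper_force: 0.0
21.9833 [0.4773 0.0199 0.1243] tool x ang 3.1853 F [0.5 0.1 0.3] M [0.01 0.01 0.02] gap 0.3 0.0 q6 -1.81
t: 22.32
tcp_pos: [0.4774, 0.0167, 0.1243]
tool_rot: [-0.022, 1.0, -0.0, 0.0]
force: [-0.6, -0.6, -0.1]
finger_gap: 0.299
gripper_force: 0.0
22.3167 [0.4774 0.0167 0.1243] tool x ang 3.1865 F [-0.6 -0.6 -0.1] M [0.02 0.02 0.02] gap 0.299 0.0 q6 -1.82
```

```bash
python3 -m creep '[{"slide":[0,-0.15,0],"angular":[0,0,0],"claw":-0.4},{"slide":[0,0,0],"angular":[0,0,0],"claw":-0.4},{"slide":[0,0,0],"angular":[0,0,0],"claw":-0.4}]'; python3 st.py
python3 - <<'E'
from h import *
s=viewer.snapshot("side");hs=cv2.cvtColor(s,cv2.COLOR_BGR2HSV)
m=(((hs[...,0]<5)|(hs[...,0]>170))&(hs[...,1]>110)&(hs[...,2]>30)).astype(np.uint8);m[:240]=0
k,l,st,c=cv2.connectedComponentsWithStats(m);print([(c[i].round(1).tolist(),st[i].tolist()) for i in range(1,k) if st[i,4]>4])
print(proj("side",[[.476,.0227,.129],[.476,.0227,.121],[.589,.118,.129]]))
E
```

```text
t: 22.57
tcp_pos: [0.4773, 0.0159, 0.1243]
tool_rot: [-0.022, 1.0, 0.001, 0.0]
force: [1.2, 4.9, 0.6]
finger_gap: 0.298
gripper_force: 2.1
22.5667 [0.4773 0.0159 0.1243] tool x ang 3.1861 F [1.2 4.9 0.6] M [ 0.71 -0.11 -0.05] gap 0.298 2.1491271257400513 q6 -1.82
[([355.7, 312.2], [353, 310, 6, 6, 27])]
[[355.32822429 272.00056274]
 [355.1385486  275.00416599]
 [271.44455402 290.06449784]]
```

```bash
python3 -m creep '[{"slide":[0,-0.12,0],"angular":[0,0,0],"claw":-0.4},{"slide":[0,0,0],"angular":[0,0,0],"claw":-0.4},{"slide":[0,0,0],"angular":[0,0,0],"claw":-0.4}]'; python3 st.py
```

```text
t: 22.87
tcp_pos: [0.4773, 0.0157, 0.1243]
tool_rot: [-0.022, 1.0, 0.001, 0.0]
force: [1.3, 8.8, 0.3]
finger_gap: 0.302
gripper_force: 4.4
22.8667 [0.4773 0.0157 0.1243] tool x ang 3.1853 F [1.3 8.8 0.3] M [ 1.51 -0.18 -0.  ] gap 0.302 4.356004893779755 q6 -1.82
```

It's hard against the stop: the force rises while the tool stays put. Back off inside the gap, rise, retreat and verify numerically.

```bash
python3 -m creep '[{"slide":[0,0.4,0],"angular":[0,0,0],"claw":-0.4},{"slide":[0,0.35,0],"angular":[0,0,0],"claw":-0.4},{"slide":[0,0,0],"angular":[0,0,0],"claw":-0.4},{"slide":[0,0,0],"angular":[0,0,0],"claw":-0.4},{"slide":[0,0,-0.8],"angular":[0,0,0],"claw":-0.4},{"slide":[0,0,-2],"angular":[0,0,0],"claw":-0.4},{"slide":[0,0,-3],"angular":[0,0,0],"claw":-0.4},{"slide":[0,0,-3],"angular":[0,0,0],"claw":-0.4},{"slide":[0,0,-2],"angular":[0,0,0],"claw":-0.4}]'
python3 -m creep '[{"slide":[0,-2,0],"angular":[0,0,0],"claw":-0.4},{"slide":[0,-3.5,0],"angular":[0,0,0],"claw":-0.4},{"slide":[0,-3.5,0],"angular":[0,0,0],"claw":-0.4},{"slide":[0,-3.5,0],"angular":[0,0,0],"claw":-0.4},{"slide":[0,-3.5,0],"angular":[0,0,0],"claw":-0.4},{"slide":[0,-2,0],"angular":[0,0,0],"claw":-0.4},{"slide":[0,-1,0],"angular":[0,0,0],"claw":-0.4},{"slide":[0,0,0],"angular":[0,0,0],"claw":-0.4},{"slide":[0,0,0],"angular":[0,0,0],"claw":-0.4}]'
python3 st.py
python3 - <<'E'
from h import *
s=viewer.snapshot("side");t=viewer.snapshot("top")
for n,im in(("side",s),("top",t)):
    hs=cv2.cvtColor(im,cv2.COLOR_BGR2HSV)
    m=(((hs[...,0]<4)|(hs[...,0]>172))&(hs[...,1]>130)&(hs[...,2]>60)).astype(np.uint8)
    k,l,st,c=cv2.connectedComponentsWithStats(m);print(n,"red",[(c[i].round(1).tolist(),st[i].tolist()) for i in range(1,k) if st[i,4]>7])
    print(n,"orange",[(r[0],r[1]) for r in rgn(im,(5,150,90),(16,255,255),20)])
    print(n,"pred pin",proj(n,[[.476,.0237,.129]]),"relay top parts",proj(n,[[.518,.0258,.109]]))
E
```

```text
t: 23.62
tcp_pos: [0.478, 0.0211, 0.2353]
tool_rot: [-0.023, 1.0, -0.001, 0.002]
force: [0.9, 0.3, -0.2]
finger_gap: 0.303
gripper_force: 0.0
t: 24.37
tcp_pos: [0.4852, -0.1677, 0.2324]
tool_rot: [-0.022, 1.0, 0.001, -0.0]
force: [-0.1, 1.7, 0.5]
finger_gap: 0.299
gripper_force: 0.0
24.3667 [ 0.4852 -0.1677  0.2324] tool x ang 3.1858 F [-0.1  1.7  0.5] M [-0.   -0.01 -0.01] gap 0.299 0.0 q6 -2.17
side red [([354.4, 2.7], [343, 0, 20, 8, 110]), ([354.8, 271.8], [353, 267, 5, 11, 45]), ([355.7, 312.3], [353, 310, 6, 5, 24])]
side orange [([318.8, 141.0], 282), ([335.0, 158.8], 251), ([380.7, 172.4], 194), ([330.2, 284.0], 409)]
side pred pin [[355.10822533 272.40226077]] relay top parts [[332.17485912 273.11288345]]
top red [([295.2, 312.1], [292, 309, 8, 7, 41]), ([288.4, 316.3], [286, 314, 6, 6, 24])]
top orange [([505.6, 184.8], 269), ([38.9, 189.0], 259), ([484.2, 215.0], 249), ([488.2, 272.3], 281), ([288.9, 290.9], 98), ([300.8, 289.8], 82)]
top pred pin [[294.29745635 312.12706003]] relay top parts [[294.5196307  289.66293793]]
```

```bash
python3 -c "
from station import ticket
print(ticket.sign_off())"
```

```text
the job is handed in; nothing more can be done
None
```

I handed the job in after 24.4 s: the knob is at zero against its stop, the orange relay is home in the tester socket, and the lever is shut against its stop. I never touched the grey relay, jar or screwdriver, though I didn't re-measure them at the end.

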